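Load bearing balls into the bench polisher and start it

TASK

Pour all six bearing balls out of the steel cup into the tub of the bench polisher, then stand the empty cup upright on its rubber mat and let go of it. After that, start the polisher by turning its knob clockwise until it clicks over into the run position. Leave the spray can, the drill and the gear hub where they are.

Things in the scene. Friction and masses are not known exactly. Their poses are not given: they have to be found in the camera images.
- cup: Open steel cup with six balls in it, 75 mm tall, conical: outside diameter 44 mm at the foot, 70 mm at the rim, wall 2.5 mm, floor 4 mm thick. A straight black sleeve, 64 mm in diameter, goes round it from 28 to 52 mm above the foot: grip there. Origin: centre of the foot's underside; z runs up to the mouth. Weighs 0.1 to 0.2 kg empty.
- mat: Flat black rubber mat, 160 x 160 x 3 mm, fixed on the bench; the cup starts on it. Origin: centre of its underside; its top is 3 mm above that.
- polisher: Grey bench polisher, fixed. Its open tub is 170 (x) by 180 (y) mm outside, walls 10 mm (inside 150 x 160), rim 110 mm above the bench. In front of the tub (its -x side) a control panel slopes down at 30 degrees, from rim height to 52 mm over 100 mm. Origin: under the tub's centre, at bench height; z up, x to the back.
- knob_grip (a point): Grip point on the axis of the knob in the middle of the panel, 34 mm off the panel. z: along the axis, out of the panel, leaning 30 degrees from vertical to the polisher's front; x: along the knob's grip bar; y: across it. Bar 56 mm long, 14 mm thick, 8 to 44 mm off the panel, on a flat skirt 52 mm across. The frame turns with the knob; at stop x is 0.6 rad anticlockwise of up-slope.
- knob (a joint): Angle of the start knob, rad: 0 = stop (as it starts), 1.2 = run, end stops at both; grows clockwise seen from outside, facing the panel. An over-centre detent resists with about 0.12 N m at first, easing to none half way (0.6); past half way the knob snaps on to 1.2 by itself; let go before half way it snaps back to 0.
- cup_rim (a point): Centre of the cup's mouth, 75 mm above its foot. The cup widens by 10 degrees a side, so the last balls, which roll freely, leave only when it is tipped more than 80 degrees from upright; at 95 it empties, at most after a little rocking if balls bind against one another.
- tub_floor (a point): Centre of the tub's flat inner floor, 50 mm above the bench and 60 mm below the tub's rim.
- spray_can: Bystander: upright spray can, 66 mm in diameter, 180 mm tall. Origin: centre of its underside.
- drill: Bystander: cordless drill lying flat, about 160 mm along its x, 200 mm along its y, up to 57 mm high. Origin: under its motor housing; the handle and battery lie to its +y.
- gear_hub: Bystander: steel hub lying flat, flange 100 mm in diameter and 12 mm thick, boss 44 mm in diameter to 32 mm high. Origin: centre of its underside.
- ball1: Plain steel bearing ball, 16 mm in diameter, 17 g; one of six alike, loose in the cup at the start. Origin: its centre.
- ball2: Plain steel bearing ball, 16 mm in diameter, 17 g; like ball1. Origin: its centre.
- ball3: Plain steel bearing ball, 16 mm in diameter, 17 g; like ball1. Origin: its centre.
- ball4: Plain steel bearing ball, 16 mm in diameter, 17 g; like ball1. Origin: its centre.
- ball5: Plain steel bearing ball, 16 mm in diameter, 17 g; like ball1. Origin: its centre.
- ball6: Plain steel bearing ball, 16 mm in diameter, 17 g; like ball1. Origin: its centre.
Things that resemble listed ones, but are neither listed nor needed, are in the scene too. Leave any green look-alike of the cup alone.

How it is judged:
By the outcome, as a careful person would: the job done as asked, in the order asked, and still so for the second after the job is handed in, with the robot touching nothing.
It also fails if it takes over 72 s, if anything falls off the work surface, if the arm or the gripper's body presses on something with over 40 N, if the wrist force passes 120 N, or if a joint passes its speed limit or range.

ROBOT

A 6-joint arm with a two-finger parallel gripper is mounted at the origin on the work surface. World frame = base frame: x ahead of the robot, y to its left, z up, the work surface at z = 0. Lengths are in m, angles in rad, forces in N, time in s.
With the tool pointing down it reaches from about 0.35 to 0.775 m from the base axis. Payload 5.5 kg.
Tool frame: the origin (TCP) lies midway between the tips of the shut fingers; the grasp point (between the pads) lies 19 mm behind it; z points along the fingers, y is the line along which they close (so a half turn about z gives the same grasp; the last joint's range is limited). The gripper opens to 85 mm and grips with 20 to 120 N. Pads are 22 mm wide; open, the fingers measure 114 mm over their backs; the gripper's body (76 mm by 85 mm) begins 54 mm behind the grasp point. The pads swing forward as they close: fully open they stand 13 mm farther back than shut.
Start: joints at [-1.346, 0.313, 0.046, 1.304, 0, 1.431], TCP at [0.205, -0.537, 0.231] pointing down, gripper open.
Joint ranges: [-2.76, 2.76], [-0.86, 1.69], [-1.03, 1.26], [-2.2, 2.34], [-1.47, 1.5], [-3.14, 3.14]. Speed limits (rad/s): [2.57, 2.57, 3.14, 3.14, 3.14, 3.14].

INTERFACE

Orientations are given as a unit quaternion [w, x, y, z].
In Python, from workcell import get_state, read_camera, camera_info, hand_in, recognise gives the robot as it stands.
- The arm moves only by the tool arm_command, never from a script. Its argument "moves" is one flat list of numbers, 7 for each row, row after row: the opening, from -1 (shut) to 1 (fully open), then the shift along the tool's x, y, z in mm, then the turn, a rotation vector about the tool's x, y, z in rad. A call has 1 to 8 rows; each row shifts and turns the commanded pose from where the row before left it, along the tool's axes as they then stand; what a row does not reach is not made up. A row lasts 1/8 s, in which the tool goes at most 62.5 mm and 10.7 degrees, less where a joint would pass 70% of its speed; a pose out of reach is approached as far as the arm can. A call with a gripper value outside its range is refused whole. The fingers move at their own pace and stop on an object; "newtons" is the grip in N (left out, the last holds). Time passes only in rows, so rows that do not move let the fingers close. It gives the time, the measured TCP pose, the force, the opening and the grip force at its end, in the units of the state.
- get_state(): the state, without advancing time (a new reading comes with each control period).
- read_camera(name): name is "side" or "top" or "wrist"; returns (picture, depth): 384x512x3 uint8, blue, green, red; 384x512 float32, m along the optical axis (not along the pixel's ray), 0 where there is no reading.
- camera_info(name): a dict with "fovy" (degrees; the focal length in pixels is half the picture's height over the tangent of half this angle, whatever the lens; pixels are square), "cx", "cy" (the principal point, pixels), "eye" and "orientation" of the camera in the world; the wrist camera has in their place "tool_from_camera" (4x4, takes a point from camera to tool coordinates, whose origin is the TCP and whose axes are the flange's). Camera axes: x right, y down, z forward; pixel columns grow to the right and rows downward; lengths in m; the calibration is good to about 2 mm. The wrist camera is an equidistant fisheye: a pixel r from the principal point sees the ray r / f radians off the axis. A picture is of the moment at which its call begins: read the wrist's pose just before it. camera_info takes no time and is no camera call.
- hand_in(): hands the job in; it is judged then, once.
Trained networks look in the newest picture that a camera, given by its name, has taken for a name from the list of things; names that differ only in an ending like _2 or _b are one class to them, and where a whole thing is asked for, a point or a joint stands for the part that bears it (a point fixed in the world has none). Each returns a list of dicts, best first, with "confidence" (0 to 1); they miss things now and then, are a little off and sometimes report something else, mostly with a low value. They report only what shows in the picture. A call takes as long as a camera call. They do not tell look-alikes from the thing itself.
- recognise(camera, label): "point" ([column, row] in pixels, amid what is visible of it).
The state is a dict: "clock": time; "joint_pos": joint angles; "qvel": joint speeds; "tau": joint torques, N m; "tcp_pos": TCP position; "orientation": TCP orientation; "wrist_force": force on the tool from outside, world axes, zero at the start; "ft_torque": the same for the moment, N m; "finger_gap": finger opening in m; "grip_force": force on a finger pad.
Only numpy, scipy, OpenCV 4.12 (cv2) and the standard library are available. Lean on these libraries where they do the work, as an engineer would, in place of code of your own. Each camera call takes 0.05 s, during which the arm holds its last target. There are 200 camera calls.

## Working session

There is one attempt and no reset: what is moved stays moved. The work goes in short steps, Python scripts to look and compute and a tool call to move; the robot and the scene stay as the last step left them, time stands still between calls to the robot, and variables do not carry over. Pictures are saved under pics/ and viewed, at most 10 in all, crops included, and the job is handed in when it is done.

Besides the shell and the picture viewer there is one more tool, called after ">>>" in YAML: its name, and indented under it one key for each argument. arm_command: Moves the arm, as the interface text tells. Its arguments: {"type":"object","properties":{"moves":{"type":"array"},"newtons":{"type":"number"}},"required":["moves"]}

```bash
mkdir -p pics; cat > h.py <<'E'
import numpy as np,cv2
from scipy.spatial.transform import Rotation as R
from workcell import *
def q2R(q): return R.from_quat([q[1],q[2],q[3],q[0]])
def cloud(name):
    s=get_state(); im,d=read_camera(name); ci=camera_info(name)
    f=192/np.tan(np.radians(ci['fovy'])/2)
    v,u=np.mgrid[:384,:512]; x=(u-ci['cx'])/f; y=(v-ci['cy'])/f
    if name=='wrist':
        r=np.hypot(x,y)+1e-9; k=np.tan(r)/r; P=np.dstack([x*k*d,y*k*d,d])
        T=np.array(ci['tool_from_camera']); P=P@T[:3,:3].T+T[:3,3]
        P=P@q2R(s['orientation']).as_matrix().T+s['tcp_pos']
    else:
        o=np.array(ci['orientation']); M=q2R(o).as_matrix() if o.size==4 else o
        P=np.dstack([x*d,y*d,d])@M.T+ci['eye']
    P[d==0]=np.nan
    return im,P
E
python3 - <<'E'
from h import *
np.set_printoptions(precision=3,suppress=True)
out=[]
for n in('top','side'):
    im,P=cloud(n); np.save(n+'.npy',P); cv2.imwrite(f'pics/{n}.png',im); print(n,camera_info(n))
    for l in('cup','mat','polisher','knob','tub_floor','spray_can','drill','gear_hub'):
        for r in recognise(n,l)[:3]:
            c,w=map(int,r['point']); print(l,r['confidence'],(c,w),P[w,c])
print(get_state())
E
```

```text
top {'fovy': 56.10041766710835, 'cx': 255.3872408176821, 'cy': 193.0547525917644, 'eye': array([ 0.346, -0.015,  1.246]), 'orientation': array([-0.062,  0.708, -0.7  ,  0.075])}
cup 0.85 (197, 147) [0.749 0.173 0.024]
cup 0.72 (193, 184) [0.61  0.178 0.046]
cup 0.6 (241, 188) [0.604 0.015 0.017]
mat 0.73 (184, 205) [0.544 0.212 0.004]
polisher 0.64 (73, 240) [0.41  0.504 0.167]
polisher 0.58 (290, 209) [ 0.528 -0.152  0.046]
knob 0.8 (293, 236) [ 0.434 -0.156  0.09 ]
tub_floor 0.59 (291, 211) [ 0.52  -0.154  0.052]
spray_can 0.63 (72, 238) [0.415 0.505 0.172]
drill 0.82 (396, 250) [ 0.395 -0.506  0.037]
gear_hub 0.9 (247, 137) [ 0.789 -0.003  0.024]
gear_hub 0.38 (293, 211) [ 0.52  -0.161  0.053]
gear_hub 0.27 (190, 187) [0.6   0.188 0.042]
side {'fovy': 48.908741220154276, 'cx': 258.13436350774805, 'cy': 194.00870586009137, 'eye': array([-0.082,  1.295,  1.16 ]), 'orientation': array([ 0.099, -0.203,  0.865, -0.447])}
cup 0.84 (230, 230) [0.599 0.142 0.025]
cup 0.73 (249, 210) [0.564 0.036 0.069]
cup 0.7 (199, 220) [0.745 0.149 0.03 ]
mat 0.83 (232, 248) [0.551 0.213 0.004]
polisher 0.65 (277, 192) [ 0.491 -0.086  0.109]
knob 0.42 (297, 191) [ 0.421 -0.145  0.1  ]
tub_floor 0.62 (276, 194) [ 0.488 -0.07   0.109]
spray_can 0.6 (219, 299) [0.398 0.563 0.144]
drill 0.73 (321, 164) [ 0.43  -0.51   0.037]
drill 0.44 (299, 189) [ 0.411 -0.141  0.116]
gear_hub 0.53 (205, 207) [0.781 0.045 0.017]
{'clock': 0.9, 'joint_pos': array([-1.346,  0.313,  0.046,  1.304,  0.   ,  1.431]), 'qvel': array([-0.   ,  0.   , -0.   ,  0.002, -0.   ,  0.001]), 'tau': array([ -0.001, -48.045,  29.881,  -0.   ,  -0.   ,  -0.   ]), 'tcp_pos': array([ 0.205, -0.537,  0.231]), 'orientation': array([0.   , 0.983, 0.181, 0.   ]), 'wrist_force': array([ 0.336, -0.372, -0.467]), 'ft_torque': array([-0.046, -0.042, -0.005]), 'grip_force': 0.0, 'finger_gap': 0.0851234163513158}
```

View pics/top.png

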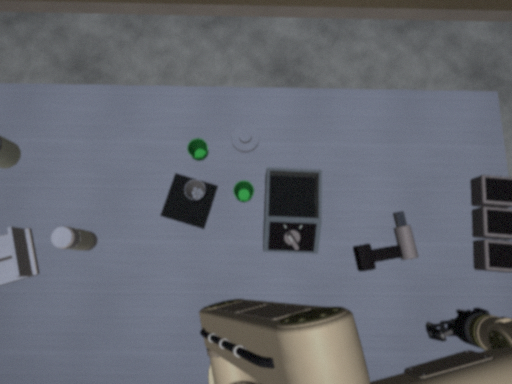

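View pics/side.png

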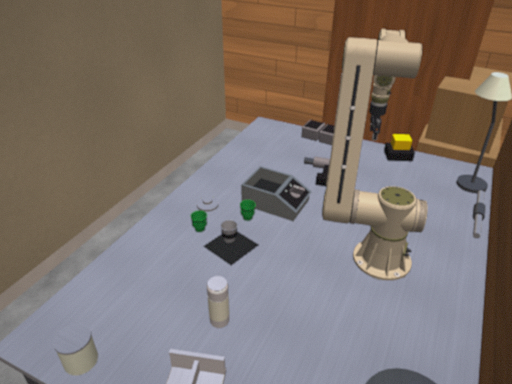

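The top view shows the steel cup at about (195,190) on the mat. The green look-alikes are at (198,149) and (243,191), the polisher tub is centred at (293,194) and the knob is at (293,237). The side view agrees with this, and the space between robot and cup is clear.

```bash
python3 - <<'E'
from h import *
from scipy.optimize import least_squares
np.set_printoptions(precision=4,suppress=True)
print(np.array(camera_info('wrist')['tool_from_camera']))
for n in('top','side'):
    P=np.load(n+'.npy').reshape(-1,3); im=cv2.imread(f'pics/{n}.png').reshape(-1,3).astype(int)
    P0=P;ok=~np.isnan(P).any(1);P=P[ok];im=im[ok]
    near=np.hypot(P[:,0]-.605,P[:,1]-.172)<.06
    for lo,hi,r in((.068,.09,.034),(.034,.05,.032)):
        Q=P[near&(P[:,2]>lo)&(P[:,2]<hi)]
        if len(Q)>5:
            f=least_squares(lambda c:np.hypot(Q[:,0]-c[0],Q[:,1]-c[1])-r,Q[:,:2].mean(0),loss='soft_l1',f_scale=.002)
            print(n,'cup',lo,len(Q),f.x,np.sqrt(np.mean(f.fun**2)))
    # bench height
    B=P[(abs(P[:,0]-.5)<.03)&(abs(P[:,1]-.05)<.03)];print('bench',np.median(B[:,2]))
    Q=P[(abs(P[:,2]-.11)<.008)&(abs(P[:,0]-.5)<.2)&(abs(P[:,1]+.15)<.15)]
    r=cv2.minAreaRect((Q[:,:2]*1000).astype(np.float32));print('rim',len(Q),r,np.median(Q[:,2]))
    F=P[(abs(P[:,2]-.05)<.006)&(abs(P[:,0]-.53)<.1)&(abs(P[:,1]+.15)<.1)];print('floor',len(F),cv2.minAreaRect((F[:,:2]*1000).astype(np.float32)))
    dk=(im.max(1)<45)&(abs(P[:,2])<.012)&(abs(P[:,0]-.57)<.14)&(abs(P[:,1]-.2)<.14)
    M=P[dk];print('mat',len(M),cv2.minAreaRect((M[:,:2]*1000).astype(np.float32)))
    K=P[(np.hypot(P[:,0]-.43,P[:,1]+.155)<.04)&(P[:,2]>.105)];print('knob',len(K),K.mean(0))
E
python3 - <<'E'
import cv2
a=cv2.imread('pics/top.png')[120:280,150:340];cv2.imwrite('pics/topc.png',cv2.resize(a,None,fx=4,fy=3.7,interpolation=2) if 0 else cv2.resize(a,(712,600),interpolation=cv2.INTER_CUBIC))
E
```

```text
[[-0.0002 -0.9452 -0.3265  0.0846]
 [ 1.     -0.0005  0.0007  0.0003]
 [-0.0008 -0.3265  0.9452 -0.1413]
 [ 0.      0.      0.      1.    ]]
top cup 0.068 68 [0.5835 0.1662] 0.0016727065968693158
top cup 0.034 62 [0.5817 0.1626] 0.003648849395258944
bench -0.0017493806011321666
rim 970 ((521.54931640625, -155.08705139160156), (180.0155792236328, 263.8115234375), 88.22590637207031) 0.10760326116567454
floor 1746 ((555.9554443359375, -151.0570526123047), (173.75828552246094, 147.40219116210938), 89.81967163085938)
mat 1400 ((561.4962768554688, 196.92111206054688), (151.4622344970703, 150.4268341064453), 73.84478759765625)
knob 94 [ 0.4174 -0.1493  0.1178]
side cup 0.068 68 [0.5857 0.1706] 0.003397594182161408
side cup 0.034 82 [0.5857 0.1712] 0.0037125175810036695
bench -0.0025106534016953175
rim 366 ((523.0238037109375, -149.42294311523438), (192.66015625, 264.8351135253906), 88.2519302368164) 0.10714232561396408
floor 325 ((529.797119140625, -148.1298828125), (185.26548767089844, 200.44638061523438), 88.62992095947266)
mat 448 ((564.7674560546875, 198.93174743652344), (147.68389892578125, 147.39114379882812), 74.8223648071289)
knob 54 [ 0.4207 -0.1416  0.1151]
```

View pics/topc.png

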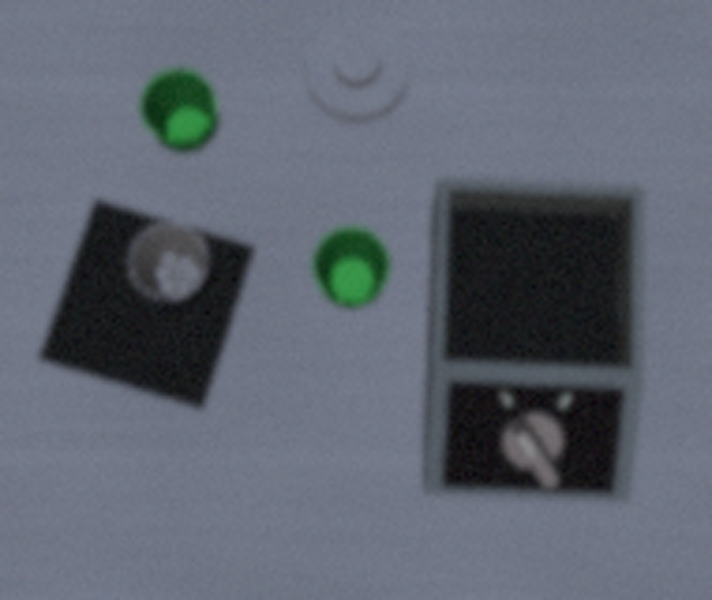

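The crop confirms it: the cup with its balls is on the back part of the mat, and the knob bar points up-left, as expected at stop.

```bash
cat >> h.py <<'E'
def Rcyl(az,p,q6):
    z=np.array([np.cos(p),0,-np.sin(p)]); y=np.array([0,1.,0])
    return R.from_euler('z',az)*R.from_matrix(np.column_stack([np.cross(y,z),y,z]))*R.from_euler('z',q6)
def cyl(s=None):  # r,az,z,p,q6 of the TCP
    s=s or get_state(); t=s['tcp_pos']; M=q2R(s['orientation']).as_matrix()
    az=np.arctan2(t[1],t[0]); p=np.arcsin(np.clip(-M[2,2],-1,1))
    az2=np.arctan2(M[1,2],M[0,2]) if p<1.5 else az
    e=(Rcyl(az2,p,0).inv()*R.from_matrix(M)).as_rotvec()
    return np.array([np.hypot(t[0],t[1]),az,t[2],p,e[2]]),az2
def rows(poses,grip,start=None):
    """poses: list of (pos,R); prints rounded rows, 8 per call"""
    s=get_state(); p,Q=start or (np.array(s['tcp_pos']),q2R(s['orientation'])); out=[]
    for pt,Qt in poses:
        d=np.round(Q.inv().apply(pt-p)*1000,0); w=np.round((Q.inv()*Qt).as_rotvec(),2)
        if np.linalg.norm(d)>62 or np.linalg.norm(w)>.186: print('TOO FAST',d,w)
        p=p+Q.apply(d/1000); Q=Q*R.from_rotvec(w); out.append([grip]+[int(v) for v in d]+[float(v) for v in w])
    for i in range(0,len(out),8): print(str(sum(out[i:i+8],[])).replace(' ','').replace('.0,',',').replace('-0,','0,'))
    return p,Q
def cylpath(a,b,n,off=0.):
    """from a to b=(r,az,z,p,q6); positions are of a point off behind the TCP"""
    res=[]
    for t in np.linspace(0,1,n+1)[1:]:
        r,az,z,p,q=(1-t)*np.array(a)+t*np.array(b); Q=Rcyl(az,p,q)
        res.append((np.array([r*np.cos(az),r*np.sin(az),z])+Q.apply([0,0,off]),Q))
    return res
E
python3 - <<'E'
from h import *
c=np.array([.5845,.1685]); r=np.hypot(*c); az=np.arctan2(c[1],c[0]); p=np.radians(40)
off=.017; a=[.575,-1.207,.25,np.pi/2,1.57]
a,_=cyl(); a[3]=np.pi/2; a[4]=1.431; a[1]=-1.206; print(a)
a[1]=np.arctan2(-.537,.205); a[4]=a[1]+np.pi-np.arctan2(.356,.933)
b=[r-.11*np.cos(p),az,.043+.11*np.sin(p)+.02,p,0]
A=a.copy(); A[2]+=off
rows(cylpath(A,b,24,off),1)
print(b, Rcyl(a[1],a[3],a[4]).as_matrix().round(3), q2R(get_state()['orientation']).as_matrix().round(3), get_state()['joint_pos'])
E
```

```text
[ 0.57503073 -1.206       0.23133613  1.57079633  1.431     ]
[1,35,-3,5,-0.04,0,-0.13,1,36,0,4,-0.03,0,-0.12,1,35,2,5,-0.04,0,-0.13,1,36,3,4,-0.04,0,-0.13,1,34,6,5,-0.03,0,-0.13,1,34,9,4,-0.04,0,-0.12,1,34,10,4,-0.04,-0.01,-0.13,1,33,12,3,-0.04,0,-0.12]
[1,32,14,4,-0.04,0,-0.13,1,31,16,4,-0.04,-0.01,-0.12,1,30,18,3,-0.05,0,-0.12,1,29,19,3,-0.04,-0.01,-0.13,1,27,22,3,-0.05,-0.01,-0.12,1,26,23,3,-0.04,-0.01,-0.12,1,24,24,2,-0.05,-0.01,-0.11,1,23,26,2,-0.05,-0.01,-0.12]
[1,21,27,3,-0.04,-0.02,-0.12,1,19,28,2,-0.05,-0.01,-0.11,1,18,29,1,-0.05,-0.02,-0.12,1,15,31,2,-0.05,-0.03,-0.11,1,14,31,1,-0.05,-0.02,-0.11,1,11,32,2,-0.05,-0.03,-0.11,1,9,32,1,-0.05,-0.03,-0.11,1,8,33,1,-0.04,-0.04,-0.11]
[np.float64(0.524038078535554), np.float64(0.2806706605460899), np.float64(0.1337066370655193), np.float64(0.6981317007977318), 0] [[ 0.934  0.356  0.   ]
 [ 0.356 -0.934 -0.   ]
 [ 0.     0.    -1.   ]] [[ 0.934  0.357  0.   ]
 [ 0.357 -0.934 -0.   ]
 [ 0.     0.    -1.   ]] [-1.34564002e+00  3.13175059e-01  4.60969338e-02  1.30362339e+00
  3.96335138e-05  1.43117062e+00]
```

>>> arm_command:
  moves: [1,35,-3,5,-0.04,0,-0.13,1,36,0,4,-0.03,0,-0.12,1,35,2,5,-0.04,0,-0.13,1,36,3,4,-0.04,0,-0.13,1,34,6,5,-0.03,0,-0.13,1,34,9,4,-0.04,0,-0.12,1,34,10,4,-0.04,-0.01,-0.13,1,33,12,3,-0.04,0,-0.12]

```text
clock: 1.9
tcp_pos: [0.4275, -0.366, 0.1942]
orientation: [0.143, 0.761, 0.632, 0.023]
wrist_force: [-0.3, -0.3, 1.1]
finger_gap: 0.0852
grip_force: 0.0
```

>>> arm_command:
  moves: [1,32,14,4,-0.04,0,-0.13,1,31,16,4,-0.04,-0.01,-0.12,1,30,18,3,-0.05,0,-0.12,1,29,19,3,-0.04,-0.01,-0.13,1,27,22,3,-0.05,-0.01,-0.12,1,26,23,3,-0.04,-0.01,-0.12,1,24,24,2,-0.05,-0.01,-0.11,1,23,26,2,-0.05,-0.01,-0.12]

```text
clock: 2.9
tcp_pos: [0.5377, -0.1159, 0.1581]
orientation: [0.284, 0.344, 0.893, 0.046]
wrist_force: [-0.4, 0.3, -0.4]
finger_gap: 0.085
grip_force: 0.0
```

>>> arm_command:
  moves: [1,21,27,3,-0.04,-0.02,-0.12,1,19,28,2,-0.05,-0.01,-0.11,1,18,29,1,-0.05,-0.02,-0.12,1,15,31,2,-0.05,-0.03,-0.11,1,14,31,1,-0.05,-0.02,-0.11,1,11,32,2,-0.05,-0.03,-0.11,1,9,32,1,-0.05,-0.03,-0.11,1,8,33,1,-0.04,-0.04,-0.11]

```text
clock: 3.9
tcp_pos: [0.5478, 0.154, 0.1533]
orientation: [0.395, -0.131, 0.907, 0.057]
wrist_force: [0.8, -0.2, 0.6]
finger_gap: 0.0851
grip_force: 0.0
```

```bash
python3 - <<'E'
from h import *
np.set_printoptions(precision=4,suppress=True)
im,P=cloud('wrist'); cv2.imwrite('pics/w1.png',im); np.save('w1.npy',P)
print(recognise('wrist','cup'), cyl(), get_state()['joint_pos'])
P=P[~np.isnan(P).any(2)]
near=np.hypot(P[:,0]-.585,P[:,1]-.168)<.055
from scipy.optimize import least_squares
Q=P[near&(P[:,2]>.07)&(P[:,2]<.084)]
f=least_squares(lambda c:np.hypot(Q[:,0]-c[0],Q[:,1]-c[1])-.034,Q[:,:2].mean(0),loss='soft_l1',f_scale=.002)
print(len(Q),f.x,abs(f.fun).mean(),Q[:,2].max())
B=P[P[:,2]<.02];print('bench',np.median(B[:,2]))
E
```

```text
[{'point': [218.7, 205.2], 'confidence': 0.58}, {'point': [257.4, 145.6], 'confidence': 0.57}] (array([0.5691, 0.2757, 0.1534, 0.749 , 0.0005]), np.float64(0.28823547264015786)) [ 0.0367 -0.1    -1.0264 -0.1615  0.1833 -0.1727]
1604 [0.5867 0.1665] 0.0010953602260926208 0.07755241776007683
bench -0.0012985688687239538
```

View pics/w1.png

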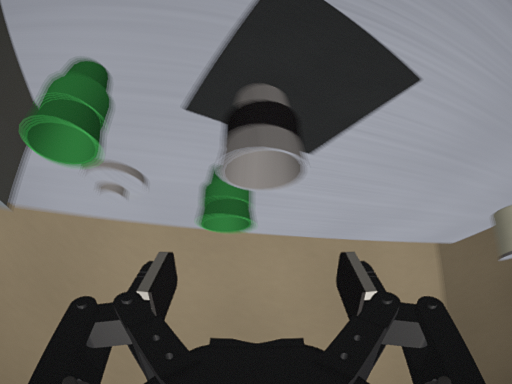

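The wrist view shows the cup mouth at about (262,165), centred between the open fingers. Joint 3 is at its limit here, so I'll plan from the measured pose.

```bash
python3 - <<'E'
from h import *
s=get_state(); a,az2=cyl(s); off=.017
g=s['tcp_pos']-q2R(s['orientation']).apply([0,0,off])
A=[np.hypot(g[0],g[1]),np.arctan2(g[1],g[0]),g[2],a[3],0]
c=[.586,.167]; b=[np.hypot(*c),np.arctan2(c[1],c[0]),.043,.70,0]
print(A,b); rows(cylpath(A,b,10,off),1)
E
```

```text
[np.float64(0.5566198402393767), np.float64(0.275437420988385), np.float64(0.16495305695106538), np.float64(0.74900881439133), 0] [np.float64(0.60933160101869), np.float64(0.2776233741668249), 0.043, 0.7, 0]
[1,5,0,12,0.01,0,0.01,1,6,0,12,0,-0.01,0,1,5,0,12,0,0,0,1,5,0,13,0,-0.01,0,1,6,0,12,0,0,0,1,5,1,12,0,-0.01,0,1,6,0,12,0,0,0,1,6,0,12,0,-0.01,-0.0]
[1,5,0,12,0,0,0,1,6,0,12,0,-0.01,-0.0]
```

>>> arm_command:
  moves: [1,5,0,12,0.01,0,0.01,1,6,0,12,0,-0.01,0,1,5,0,12,0,0,0,1,5,0,13,0,-0.01,0,1,6,0,12,0,0,0,1,5,1,12,0,-0.01,0,1,6,0,12,0,0,0]

```text
clock: 4.88
tcp_pos: [0.6001, 0.1672, 0.0788]
orientation: [0.398, -0.122, 0.908, 0.055]
wrist_force: [-0.3, -0.6, -0.6]
finger_gap: 0.0855
grip_force: 0.0
```

```bash
python3 - <<'E'
from h import *
s=get_state(); print(s['tcp_pos'],s['orientation'],s['joint_pos'],s['wrist_force'],cyl(s))
off=.017
a,_=cyl(s);g=s['tcp_pos']-q2R(s['orientation']).apply([0,0,off])
A=[np.hypot(g[0],g[1]),np.arctan2(g[1],g[0]),g[2],a[3],0]
c=[.586,.167]; b=[np.hypot(*c),np.arctan2(c[1],c[0]),.043,.70,0]
print(A,b); rows(cylpath(A,b,4,off),1)
E
```

```text
[0.60010145 0.16715095 0.07878942] [ 0.39765494 -0.12239031  0.9076613   0.05515543] [ 0.0712918   0.18714311 -1.02610806 -0.45858104  0.14703246 -0.13311425] [-0.28919931 -0.60627291 -0.62488288] (array([0.62294557, 0.27165232, 0.07878942, 0.74457162, 0.00378946]), np.float64(0.2718553658521467))
[np.float64(0.610444144344828), np.float64(0.2716481590617114), np.float64(0.09030958659007178), np.float64(0.7445716222920192), 0] [np.float64(0.60933160101869), np.float64(0.2776233741668249), 0.043, 0.7, 0]
[1,9,1,8,0,-0.01,0,1,8,1,8,0,-0.01,-0.01,1,9,1,7,0,-0.01,0,1,9,1,8,0,-0.01,0.0]
```

```bash
cat >> h.py <<'E'
def fk(q,k):
    h,d,L1,a2,L2,e2,L4,L3=k
    rz=lambda t:R.from_euler('z',t); ry=lambda t:R.from_euler('y',t)
    Q=rz(q[0]); p=Q.apply([0,d,h]); Q=Q*ry(q[1]); p=p+Q.apply([a2,0,L1]); Q=Q*ry(-q[2]); p=p+Q.apply([L2,0,e2])
    Q=Q*ry(q[3]); p=p+Q.apply([L4,0,0]); Q=Q*rz(q[4]); p=p+Q.apply([L3,0,0])
    return p,Q*R.from_matrix([[0,0,1],[0,1,0],[-1,0,0]])*rz(q[5])
E
cat > data.py <<'E'
D=[([-1.34564,.313175,.0460969,1.3036234,0,1.4311706],[.205,-.537,.2313],[0,.983,.181,0]),
([0.0713,.18714,-1.0261,-.45858,.14703,-.13311],[.6001,.16715,.07879],[.39765,-.12239,.90766,.05516]),
([0.0367,-0.1,-1.0264,-0.1615,0.1833,-0.1727],[.5478,.154,.1533],[.395,-.131,.907,.057])]
E
python3 - <<'E'
from h import *
from data import D
from scipy.optimize import least_squares
np.set_printoptions(precision=4,suppress=True)
for q,p,o in D: print('rot err',((fk(q,[0]*8)[1]).inv()*q2R(o)).as_rotvec())
k0=np.array([.3,.08,.36,0,.45,0,.1,.3])
f=least_squares(lambda k:np.r_[np.concatenate([(fk(q,k)[0]-p) for q,p,o in D]),(k-k0)*1e-3],k0)
print(f.x,np.abs(f.fun[:9]).max())
E
```

```text
rot err [0.0001 0.     0.0006]
rot err [-0.  0.  0.]
rot err [0.0011 0.0004 0.0004]
[ 0.2339  0.08    0.5182 -0.0003  0.4097  0.0555  0.1441  0.297 ] 0.0004434240648079901
```

```bash
cat >> h.py <<'E'
LO=np.array([-2.76,-.86,-1.03,-2.2,-1.47,-3.14]);HI=np.array([2.76,1.69,1.26,2.34,1.5,3.14])
def ik(p,Q,k,q0):
    from scipy.optimize import least_squares
    f=least_squares(lambda q:np.r_[fk(q,k)[0]-p,.3*(fk(q,k)[1].inv()*Q).as_rotvec()],np.clip(q0,LO+.02,HI-.02),bounds=(LO+.015,HI-.015))
    return f.x,np.linalg.norm(f.fun)
K=[0.2339,0.08,0.5182,-0.0003,0.4097,0.0555,0.1441,0.297]
E
python3 - <<'E'
from h import *
np.set_printoptions(precision=2,suppress=True)
q0=get_state()['joint_pos']
c=[.586,.167]
for deg in (40,50,60,70,80):
  for off in (.017,):
    Q=Rcyl(np.arctan2(c[1],c[0]),np.radians(deg),0); print('grasp',deg,*ik(np.array([*c,.043])+Q.apply([0,0,off]),Q,K,q0))
# pour: grasp point over tub
for g in (40,50,60):
  for x in (.57,.60):
   for p in (0,20,40):
    for phi in (-130,):
      Q=Rcyl(-.27,np.radians(p),np.radians(phi)); print('pour',x,p,phi,*ik(np.array([x,-.14,.21])+Q.apply([0,0,.017]),Q,K,[-.4,.5,-.9,-1,0,-2]))
  break
E
```

```text
grasp 40 [ 0.08  0.31 -1.01 -0.55  0.15 -0.14] 0.02488906532404004
grasp 50 [ 0.09  0.27 -0.95 -0.34  0.12 -0.14] 6.115560392341165e-12
grasp 60 [ 0.11  0.26 -0.77  0.02  0.09 -0.15] 5.720547508568527e-12
grasp 70 [ 0.12  0.31 -0.58  0.33  0.05 -0.15] 3.928716401597267e-15
grasp 80 [ 0.13  0.4  -0.39  0.61  0.02 -0.14] 6.838512856459086e-11
pour 0.57 0 -130 [-0.42 -0.   -1.01 -0.62  0.15 -2.33] 0.1493213132720483
pour 0.57 20 -130 [-0.44 -0.09 -1.01 -0.39  0.15 -2.36] 0.06795417984878407
pour 0.57 40 -130 [-0.44 -0.12 -0.95 -0.12  0.13 -2.38] 6.482434937367505e-13
pour 0.6 0 -130 [-0.37  0.14 -1.01 -0.83  0.07 -2.3 ] 0.13342625049448573
pour 0.6 20 -130 [-0.41 -0.   -1.01 -0.51  0.12 -2.33] 0.05468231897357592
pour 0.6 40 -130 [-0.41 -0.06 -0.9  -0.14  0.11 -2.36] 1.932103183562226e-14
```

```bash
python3 - <<'E'
from h import *
np.set_printoptions(precision=2,suppress=True)
q0=get_state()['joint_pos']; c=[.586,.167]
for g in (36,40,44):
  for az in (16,30,40,50,60,75):
    Q=Rcyl(np.radians(az),np.radians(g),0); q,e=ik(np.array([*c,.043])+Q.apply([0,0,.017]),Q,K,q0)
    print('grasp',g,az,q,round(e,4))
# pour
g=np.radians(40); u=np.array([-np.cos(g),0,-np.sin(g)]); out=[]
T=np.radians(108)
for al in range(-180,180,20):
  a=np.radians(al); U=np.array([np.sin(T)*np.cos(a),np.sin(T)*np.sin(a),np.cos(T)])
  B,_=R.align_vectors([U],[u])
  for be in range(0,360,20):
    Q=R.from_rotvec(U*np.radians(be))*B; z=Q.apply([0,0,1])
    if z[0]<-.3 or z[2]>.35: continue
    for s5 in (-.8,.8):
      q,e=ik(np.array([.575,-.15,.21])-.03*U*[1,1,0]+Q.apply([0,0,.017]),Q,K,[-.4,.4,-.7,-1,s5,0])
      if e<1e-3:
        cam=Q.apply([.085,0,-.141]); out.append((al,be,q,z,Q.apply([1,0,0]))); break
print(len(out))
for o in out: print(*o)
E
```

```text
grasp 36 16 [ 0.08  0.33 -1.01 -0.6   0.16 -0.14] 0.0408
grasp 36 30 [-0.07  0.35 -1.01 -0.57  0.48 -0.42] 0.027
grasp 36 40 [-0.15  0.38 -1.01 -0.55  0.65 -0.6 ] 0.0069
grasp 36 50 [-0.2   0.4  -0.93 -0.34  0.79 -0.82] 0.0
grasp 36 60 [-0.23  0.43 -0.78 -0.01  0.89 -1.1 ] 0.0
grasp 36 75 [-0.25  0.54 -0.5   0.51  0.94 -1.55] 0.0
grasp 40 16 [ 0.08  0.31 -1.01 -0.55  0.15 -0.14] 0.0249
grasp 40 30 [-0.05  0.33 -1.01 -0.52  0.43 -0.41] 0.0127
grasp 40 40 [-0.12  0.35 -0.99 -0.45  0.59 -0.6 ] 0.0
grasp 40 50 [-0.17  0.37 -0.88 -0.22  0.72 -0.84] 0.0
grasp 40 60 [-0.21  0.41 -0.74  0.06  0.82 -1.1 ] 0.0
grasp 40 75 [-0.23  0.52 -0.5   0.52  0.87 -1.52] 0.0
grasp 44 16 [ 0.08  0.3  -1.01 -0.51  0.14 -0.14] 0.0088
grasp 44 30 [-0.03  0.31 -1.01 -0.46  0.39 -0.41] 0.0
grasp 44 40 [-0.1   0.32 -0.94 -0.31  0.54 -0.62] 0.0
grasp 44 50 [-0.15  0.34 -0.84 -0.11  0.66 -0.85] 0.0
grasp 44 60 [-0.18  0.39 -0.71  0.14  0.74 -1.1 ] 0.0
grasp 44 75 [-0.2   0.49 -0.49  0.53  0.8  -1.48] 0.0
48
-180 160 [-0.73  0.08 -0.86 -0.11  0.85  2.84] [ 0.83  0.26 -0.49] [ 0.54 -0.22  0.81]
-180 180 [-0.59 -0.01
[... 3281 characters left out ...]
] [ 0.15 -0.53  0.84]
120 220 [-0.07  0.19 -0.66  0.09 -0.87 -2.5 ] [ 0.33 -0.79 -0.52] [ 0.35 -0.41  0.84]
120 240 [-0.01  0.38 -0.38  0.58 -1.1  -2.36] [ 0.1  -0.89 -0.44] [ 0.54 -0.33  0.78]
140 200 [-0.23  0.03 -0.95 -0.38 -0.38 -2.88] [ 0.65 -0.54 -0.53] [ 0.4  -0.34  0.85]
140 220 [-0.09  0.14 -0.82 -0.23 -0.76 -2.96] [ 0.47 -0.73 -0.49] [ 0.55 -0.18  0.81]
160 200 [-0.31  0.01 -1.01 -0.47 -0.16  3.05] [ 0.75 -0.41 -0.52] [ 0.54 -0.08  0.84]
160 220 [-0.14  0.12 -0.99 -0.57 -0.57  2.9 ] [ 0.64 -0.64 -0.43] [0.63 0.11 0.77]
160 240 [-0.03  0.31 -0.98 -0.82 -0.93  2.66] [ 0.52 -0.81 -0.27] [0.73 0.26 0.63]
160 260 [ 0.03  0.63 -0.97 -1.46 -1.18  2.16] [ 0.4  -0.91 -0.05] [0.83 0.34 0.45]
```

```bash
cat >> h.py <<'E'
def jpath(qa,qb,n): return [fk(np.array(qa)*(1-t)+np.array(qb)*t,K) for t in np.linspace(0,1,n+1)[1:]]
E
python3 - <<'E'
from h import *
np.set_printoptions(precision=2,suppress=True)
q=get_state()['joint_pos']; c=np.array([.586,.167,.043])
print(fk(q,K)[0]-get_state()['tcp_pos'])
st=None
def Wp(az,g,back,dz,q0):
    Q=Rcyl(np.radians(az),np.radians(g),0); r=ik(c+[0,0,dz]+Q.apply([0,0,.017-back]),Q,K,q0); print(r); return r[0]
q1=Wp(20,55,0,.12,q); q2=Wp(60,40,.10,.02,q1); 
st=rows(jpath(q,q1,6)+jpath(q1,q2,10),1)
print(st[0])
E
```

```text
[ 0. -0. -0.]
(array([ 0.07,  0.05, -0.7 ,  0.23,  0.16, -0.23]), np.float64(6.591778619722211e-09))
(array([-0.37,  0.23, -0.67,  0.48,  0.86, -1.33]), np.float64(7.207337472755972e-10))
[1,-8,-1,-1,-0.01,0.04,-0.01,1,-7,1,-5,0,0.03,-0.01,1,-8,0,-7,-0.01,0.04,-0.01,1,-8,1,-11,-0.01,0.03,-0.01,1,-6,2,-14,-0.01,0.04,-0.01,1,-6,2,-16,-0.01,0.04,-0.01,1,13,-5,6,-0.05,0.01,-0.07,1,12,-3,4,-0.06,0.01,-0.06]
[1,10,-2,3,-0.06,0,-0.06,1,10,-2,1,-0.05,-0.01,-0.06,1,8,-1,-1,-0.05,-0.02,-0.05,1,7,-1,-2,-0.05,-0.03,-0.06,1,5,-1,-4,-0.04,-0.04,-0.05,1,4,-1,-5,-0.03,-0.05,-0.05,1,2,-1,-8,-0.03,-0.05,-0.05,1,1,-3,-8,-0.01,-0.06,-0.05]
[0.55 0.11 0.12]
```

>>> arm_command:
  moves: [1,-8,-1,-1,-0.01,0.04,-0.01,1,-7,1,-5,0,0.03,-0.01,1,-8,0,-7,-0.01,0.04,-0.01,1,-8,1,-11,-0.01,0.03,-0.01,1,-6,2,-14,-0.01,0.04,-0.01,1,-6,2,-16,-0.01,0.04,-0.01,1,13,-5,6,-0.05,0.01,-0.07,1,12,-3,4,-0.06,0.01,-0.06]

```text
clock: 5.88
tcp_pos: [0.5841, 0.1578, 0.1272]
orientation: [0.277, -0.243, 0.926, 0.083]
wrist_force: [-0.3, 0.1, -0.9]
finger_gap: 0.0854
grip_force: 0.0
```

>>> arm_command:
  moves: [1,10,-2,3,-0.06,0,-0.06,1,10,-2,1,-0.05,-0.01,-0.06,1,8,-1,-1,-0.05,-0.02,-0.05,1,7,-1,-2,-0.05,-0.03,-0.06,1,5,-1,-4,-0.04,-0.04,-0.05,1,4,-1,-5,-0.03,-0.05,-0.05,1,2,-1,-8,-0.03,-0.05,-0.05,1,1,-3,-8,-0.01,-0.06,-0.05]

```text
clock: 6.88
tcp_pos: [0.5542, 0.1115, 0.1166]
orientation: [0.365, -0.452, 0.786, 0.212]
wrist_force: [0.4, 0.5, 0.3]
finger_gap: 0.0855
grip_force: 0.0
```

```bash
python3 - <<'E'
from h import *
from scipy.optimize import least_squares
np.set_printoptions(precision=4,suppress=True)
im,P=cloud('wrist'); cv2.imwrite('pics/w2.png',im)
s=get_state(); print(s['clock'],s['tcp_pos'],s['joint_pos'],fk(s['joint_pos'],K)[0]-s['tcp_pos'])
P=P[~np.isnan(P).any(2)]
near=np.hypot(P[:,0]-.586,P[:,1]-.167)<.05
for lo,hi,r in((.07,.084,.034),(.034,.05,.032)):
  Q=P[near&(P[:,2]>lo)&(P[:,2]<hi)]
  f=least_squares(lambda c:np.hypot(Q[:,0]-c[0],Q[:,1]-c[1])-r,Q[:,:2].mean(0),loss='soft_l1',f_scale=.002)
  print(len(Q),f.x,abs(f.fun).mean())
c=np.array([.586,.167,.043])
Q=Rcyl(np.radians(60),np.radians(40),0)
d=Q.inv().apply(c+Q.apply([0,0,.017])-s['tcp_pos'])*1000; print('to grasp (tool mm)',q2R(s['orientation']).inv().apply(c-s['tcp_pos'])*1000+[0,0,17],(q2R(s['orientation']).inv()*Q).as_rotvec())
E
```

```text
6.925 [0.554  0.1105 0.1159] [-0.3789  0.2378 -0.6741  0.4884  0.8603 -1.3441] [-0.0009 -0.0022 -0.0012]
1443 [0.5872 0.1661] 0.0010795665467289541
1408 [0.5879 0.1672] 0.0003909176025124458
to grasp (tool mm) [ 14.1122   0.5205 113.6439] [-0.0002  0.     -0.0035]
```

>>> arm_command:
  moves: [1,2,0,14,0,0,0,1,2,-1,14,0,0,0,1,2,0,14,0,0,0,1,2,0,14,0,0,0,1,2,0,14,0,0,0,1,2,0,14,0,0,0,1,2,0,15,0,0,0,1,0,0,15,0,0,0]

```text
clock: 7.92
tcp_pos: [0.594, 0.1797, 0.0317]
orientation: [0.364, -0.451, 0.787, 0.212]
wrist_force: [0.1, 0.0, 0.1]
finger_gap: 0.0854
grip_force: 0.0
```

```bash
python3 - <<'E'
from h import *
np.set_printoptions(precision=4,suppress=True)
im,P=cloud('wrist'); cv2.imwrite('pics/w3.png',im)
s=get_state(); print(s['clock'],s['tcp_pos'],s['wrist_force'])
c=np.array([.5877,.1668,.043]); print(q2R(s['orientation']).inv().apply(c-s['tcp_pos'])*1000+[0,0,17])
E
```

```text
7.975 [0.5938 0.1805 0.0308] [-0.1845  0.0699 -0.9232]
[ 0.2869 -1.5489 -2.2878]
```

View pics/w3.png

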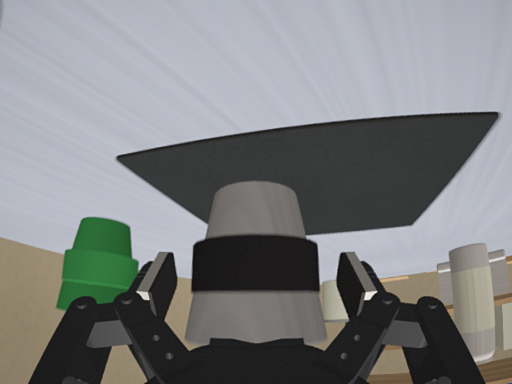

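The wrist view shows the sleeve (195–318, 235–290) centred between the pads. I'll back off 2 mm and close.

>>> arm_command:
  moves: [1,0,-1,-2,0,0,0,-1,0,0,0,0,0,0,-1,0,0,0,0,0,0,-1,0,0,0,0,0,0,-1,0,0,0,0,0,0,-1,0,0,0,0,0,0,-1,0,0,0,0,0,0,-1,0,0,0,0,0,0]
  newtons: 50

```text
clock: 8.98
tcp_pos: [0.5943, 0.1776, 0.0344]
orientation: [0.365, -0.452, 0.786, 0.212]
wrist_force: [-3.9, -2.7, 6.2]
finger_gap: 0.0633
grip_force: 55.0
```

```bash
python3 - <<'E'
from h import *
np.set_printoptions(precision=3,suppress=True)
s=get_state(); q=s['joint_pos']; print(s['tcp_pos'],s['finger_gap'],s['grip_force'],s['orientation'])
Qg=q2R(s['orientation']); u=Qg.inv().apply([0,0,1]); off=.019   # cup axis in tool frame; grasp pt behind TCP
T=np.radians(108)
for al in(-120,-100,-80,-60):
 a=np.radians(al); U=np.array([np.sin(T)*np.cos(a),np.sin(T)*np.sin(a),np.cos(T)])
 h=np.cross([0,0,1],U); h/=np.linalg.norm(h)
 for yaw in range(-60,80,20):
  Qu=R.from_euler('z',np.radians(yaw))*Qg
  G=np.array([.575,-.15,.22])-.03*np.array([np.cos(a),np.sin(a),0]); qq=q;es=[];qs=[]
  for t in np.linspace(0,T+.15,9):
    Q=R.from_rotvec(h*t)*Qu; qq,e=ik(G+Q.apply([0,0,off]),Q,K,qq); es.append(e);qs.append(qq)
  if max(es)<.003: print(al,yaw,max(es),qs[0],qs[-1],'z',Q.apply([0,0,1]),'x',Q.apply([1,0,0]))
E
```

```text
[0.594 0.178 0.034] 0.06325818999740851 54.98752864781636 [ 0.365 -0.452  0.786  0.212]
-60 -60 1.580187391382789e-08 [-0.562 -0.144 -0.916  0.009  0.42  -0.382] [-0.791  1.043  0.27   2.271  0.98  -0.803] z [ 0.201  0.978 -0.054] x [-0.751  0.189  0.633]
```

```bash
cat > s.py <<'E'
from h import *
from scipy.spatial.transform import Slerp
np.set_printoptions(precision=2,suppress=True)
s=get_state(); q=s['joint_pos']
Qg=q2R(s['orientation']); u=Qg.inv().apply([0,0,1]); off=.019
T=np.radians(112); res=[]
for al in range(-140,-50,20):
 a=np.radians(al); U=np.array([np.sin(T)*np.cos(a),np.sin(T)*np.sin(a),np.cos(T)]); B,_=R.align_vectors([U],[u])
 G=np.array([.575,-.15,.215])-.03*np.array([np.cos(a),np.sin(a),0])
 for be in range(0,360,20):
  Qp=R.from_rotvec(U*np.radians(be))*B; z=Qp.apply([0,0,1])
  if z[0]<-.2 or z[2]>.3: continue
  qp,e=ik(G+Qp.apply([0,0,off]),Qp,K,[-.8,.4,-.3,.8,1.1,.5])
  if e>1e-3: continue
  for yaw in range(-70,30,20):
   Qu=R.from_euler('z',np.radians(yaw))*Qg; S=Slerp([0,1],R.concatenate([Qu,Qp])); qq=qp;es=[];tl=[]
   for t in np.linspace(1,0,7):
    Q=S(t); qq,e=ik(G+Q.apply([0,0,off]),Q,K,qq); es.append(e); tl.append(np.degrees(np.arccos(Q.apply(u)[2])))
   if max(es)<.002: res.append((np.min(np.minimum(qp-LO,HI-qp)),al,be,yaw,qq,qp,z,Qp.apply([1,0,0]),np.array(tl)))
res.sort(key=lambda r:-r[0]); print(len(res))
for r in res[:14]: print(*r)
E
python3 s.py
```

```text
81
0.5771158916688586 -100 140 -70 [-0.43 -0.11 -0.93 -0.1   0.2  -0.17] [-0.74  0.71  0.13  1.7   0.92  0.63] [ 0.25  0.85 -0.46] [0.   0.48 0.88] [112.    95.78  77.82  58.93  39.52  19.82    nan]
0.5771158916688586 -100 140 -50 [-0.6  -0.06 -0.83  0.09  0.57 -0.56] [-0.74  0.71  0.13  1.7   0.92  0.63] [ 0.25  0.85 -0.46] [0.   0.48 0.88] [112.    97.17  79.63  60.61  40.76  20.48    nan]
0.5771158916688586 -100 140 -30 [-0.7   0.09 -0.61  0.48  0.8  -1.05] [-0.74  0.71  0.13  1.7   0.92  0.63] [ 0.25  0.85 -0.46] [0.   0.48 0.88] [112.    98.93  81.92  62.72  42.33  21.3    0.  ]
0.5771158916688586 -100 140 -10 [-0.72  0.31 -0.3   0.99  0.87 -1.6 ] [-0.74  0.71  0.13  1.7   0.92  0.63] [ 0.25  0.85 -0.46] [0.   0.48 0.88] [112.   101.09  84.75  65.34  44.26  22.32    nan]
0.5771158916688586 -100 140 10 [-0.7   0.54  0.02  1.44  0.8  -2.08] [-0.74  0.71  0.13  1.7   0.92  0.63] [ 0.25  0.85 -0.46] [0.   0.48 0.88] [112.   103.71  88.19  68.51  46.59  23.54   0.  ]
0.5043196607053005 -120 140 -70 [-0.43 -0.09 -0.91 -0.1   0.2  -0.16] [-0.75  0.62  0.01  1.51  1.    1.06] [ 0.37  0.
[... 1129 characters left out ...]
.07] [-0.74  0.81  0.24  1.88  0.88  0.15] [ 0.16  0.9  -0.41] [-0.34  0.44  0.83] [112.    96.    78.11  59.2   39.71  19.92   0.  ]
0.45755062866623053 -80 140 -10 [-0.73  0.3  -0.32  1.    0.87 -1.62] [-0.74  0.81  0.24  1.88  0.88  0.15] [ 0.16  0.9  -0.41] [-0.34  0.44  0.83] [112.    97.46  80.    60.94  41.01  20.61    nan]
0.45755062866623053 -80 140 10 [-0.71  0.52  0.    1.44  0.8  -2.1 ] [-0.74  0.81  0.24  1.88  0.88  0.15] [ 0.16  0.9  -0.41] [-0.34  0.44  0.83] [112.    99.28  82.38  63.15  42.64  21.47   0.  ]s.py:18: RuntimeWarning: invalid value encountered in arccos
  Q=S(t); qq,e=ik(G+Q.apply([0,0,off]),Q,K,qq); es.append(e); tl.append(np.degrees(np.arccos(Q.apply(u)[2])))
```

```bash
cat > t.py <<'E'
from h import *
s=get_state(); q=s['joint_pos'];Qg=q2R(s['orientation']); off=.019
g0=s['tcp_pos']-Qg.apply([0,0,off]); print(g0)
W=[(g0,0,0),(g0+[0,0,.18],0,8),([.58,-.12,.225],-30,16),([.58,-.12,.198],-30,2)]
ps=[];es=[]
for (a,ya,_),(b,yb,n) in zip(W,W[1:]):
    for t in np.linspace(0,1,n+1)[1:]:
        Q=R.from_euler('z',np.radians(ya+(yb-ya)*t))*Qg; p=np.array(a)*(1-t)+np.array(b)*t+Q.apply([0,0,off]); ps.append((p,Q))
        q,e=ik(p,Q,K,q); es.append(e)
print(max(es)); rows(ps,-1)
E
python3 t.py
```

```text
[0.58706046 0.16498557 0.04665315]
2.2876662187845986e-09
[-1,-17,0,-14,0,0,0,-1,-17,0,-15,0,0,0,-1,-18,0,-14,0,0,0,-1,-17,0,-15,0,0,0,-1,-17,0,-14,0,0,0,-1,-17,0,-15,0,0,0,-1,-18,0,-14,0,0,0,-1,-17,0,-15,0,0,0.0]
[-1,10,-9,-12,0.03,0,0.02,-1,10,-9,-11,0.02,0,0.02,-1,10,-10,-12,0.03,0,0.02,-1,10,-11,-11,0.02,0,0.02,-1,9,-11,-11,0.03,0,0.03,-1,9,-11,-11,0.02,0,0.02,-1,9,-12,-10,0.03,0,0.02,-1,8,-13,-10,0.02,0,0.02]
[-1,9,-12,-10,0.03,0,0.02,-1,8,-14,-9,0.02,0,0.02,-1,8,-13,-10,0.03,0,0.02,-1,7,-14,-8,0.02,0,0.02,-1,8,-15,-9,0.03,0,0.02,-1,7,-14,-8,0.02,0,0.02,-1,6,-15,-8,0.03,0,0.03,-1,6,-16,-7,0.02,0,0.02]
[-1,11,0,9,0,0,0,-1,10,0,8,0,0,-0.0]
```

>>> arm_command:
  moves: [-1,-17,0,-14,0,0,0,-1,-17,0,-15,0,0,0,-1,-18,0,-14,0,0,0,-1,-17,0,-15,0,0,0,-1,-17,0,-14,0,0,0,-1,-17,0,-15,0,0,0,-1,-18,0,-14,0,0,0,-1,-17,0,-15,0,0,0]

```text
clock: 9.98
tcp_pos: [0.5937, 0.1776, 0.2135]
orientation: [0.364, -0.452, 0.787, 0.212]
wrist_force: [-0.3, -0.2, -2.1]
finger_gap: 0.0632
grip_force: 55.6
```

>>> arm_command:
  moves: [-1,10,-9,-12,0.03,0,0.02,-1,10,-9,-11,0.02,0,0.02,-1,10,-10,-12,0.03,0,0.02,-1,10,-11,-11,0.02,0,0.02,-1,9,-11,-11,0.03,0,0.03,-1,9,-11,-11,0.02,0,0.02,-1,9,-12,-10,0.03,0,0.02,-1,8,-13,-10,0.02,0,0.02]

```text
clock: 10.98
tcp_pos: [0.5939, 0.0322, 0.2129]
orientation: [0.389, -0.344, 0.839, 0.162]
wrist_force: [1.2, 0.6, -1.6]
finger_gap: 0.0629
grip_force: 55.6
```

>>> arm_command:
  moves: [-1,9,-12,-10,0.03,0,0.02,-1,8,-14,-9,0.02,0,0.02,-1,8,-13,-10,0.03,0,0.02,-1,7,-14,-8,0.02,0,0.02,-1,8,-15,-9,0.03,0,0.02,-1,7,-14,-8,0.02,0,0.02,-1,6,-15,-8,0.03,0,0.03,-1,6,-16,-7,0.02,0,0.02]

```text
clock: 11.98
tcp_pos: [0.5928, -0.1132, 0.2123]
orientation: [0.407, -0.232, 0.877, 0.11]
wrist_force: [-0.7, 0.3, -2.6]
finger_gap: 0.063
grip_force: 55.6
```

>>> arm_command:
  moves: [-1,11,0,9,0,0,0,-1,10,0,8,0,0,0]

```text
clock: 12.22
tcp_pos: [0.5924, -0.1131, 0.1848]
orientation: [0.407, -0.232, 0.877, 0.11]
wrist_force: [0.9, -0.5, -2.9]
finger_gap: 0.0629
grip_force: 55.7
```

```bash
cat > u.py <<'E'
from h import *
from scipy.spatial.transform import Slerp
np.set_printoptions(precision=3,suppress=True)
s=get_state(); q=s['joint_pos'];Q0=q2R(s['orientation']); off=.019
g=s['tcp_pos']-Q0.apply([0,0,off]); print(s['clock'],g,s['finger_gap'],s['wrist_force'],q,Q0.inv().apply([0,0,1]))
Qn=q2R([.365,-.452,.786,.212]); u=Qn.inv().apply([0,0,1]); print('tilt',np.degrees(np.arccos(Q0.apply(u)[2])))
T=np.radians(112); a=np.radians(-100); U=np.array([np.sin(T)*np.cos(a),np.sin(T)*np.sin(a),np.cos(T)]); B,_=R.align_vectors([U],[u])
Qp=R.from_rotvec(U*np.radians(140))*B
S=Slerp([0,1],R.concatenate([Q0,Qp])); ps=[]; print((Q0.inv()*Qp).magnitude())
N=24
for t in np.linspace(0,1,N+1)[1:]:
    Q=S(t); p=g*(1-t)+t*np.array([.58,-.12,.198])+Q.apply([0,0,off]); q,e=ik(p,Q,K,q); ps.append((p,Q)); print(round(e,4),end=' ')
rows(ps,-1); print(q)
E
python3 u.py
```

```text
12.225 [ 0.58  -0.12   0.197] 0.06287647785487005 [ 0.856 -0.523 -2.892] [-0.702  0.114 -0.64   0.436  0.802 -1.055] [-0.764  0.005 -0.645]
tilt 0.13670093071739434
2.5944531337453642
0.0 0.0 0.0 0.0 0.0 0.0 0.0 0.0 0.0 0.0 0.0 0.0 0.0 0.0 0.0 0.0 0.0 0.0 0.0 0.0 0.0 0.0 0.0 0.0 [-1,1,0,0,-0.01,0.03,0.1,-1,0,1,0,-0.02,0.04,0.1,-1,1,0,0,-0.01,0.03,0.11,-1,0,0,0,-0.01,0.04,0.1,-1,1,1,0,-0.02,0.03,0.1,-1,1,0,0,-0.01,0.03,0.1,-1,0,0,0,-0.02,0.04,0.1,-1,1,1,0,-0.01,0.03,0.1]
[-1,0,0,0,-0.01,0.03,0.11,-1,1,0,0,-0.02,0.04,0.1,-1,1,1,0,-0.01,0.03,0.1,-1,0,0,0,-0.01,0.04,0.1,-1,1,0,0,-0.02,0.03,0.1,-1,1,1,0,-0.01,0.03,0.1,-1,0,0,0,-0.01,0.04,0.11,-1,1,0,0,-0.02,0.03,0.1]
[-1,0,1,-1,-0.01,0.03,0.1,-1,1,0,0,-0.02,0.04,0.1,-1,1,0,0,-0.01,0.03,0.1,-1,0,1,0,-0.01,0.04,0.11,-1,1,0,0,-0.02,0.03,0.1,-1,1,0,0,-0.01,0.03,0.1,-1,0,0,0,-0.01,0.04,0.1,-1,1,1,0,-0.02,0.03,0.1]
[-0.739  0.719  0.114  1.663  0.924  0.629]
```

```bash
python3 - <<'E'
exec(open('u.py').read().split('N=24')[0])
for t in np.linspace(.2,1,9):
    Q=S(t);A=Q.apply(u); d=-np.array([0,0,1])+A[2]*A; d/=np.linalg.norm(d); print(np.degrees(np.arccos(A[2])),A,'low rim',g+.033*A+.035*d)
E
```

```text
12.225 [ 0.58  -0.12   0.197] 0.06287647785487005 [ 0.856 -0.523 -2.892] [-0.702  0.114 -0.64   0.436  0.802 -1.055] [-0.764  0.005 -0.645]
tilt 0.13670093071739434
2.5944531337453642
25.64141703627336 [ 0.299 -0.313  0.902] low rim [ 0.611 -0.154  0.212]
38.24850802056765 [ 0.394 -0.478  0.785] low rim [ 0.61  -0.157  0.201]
50.65978364231461 [ 0.444 -0.633  0.634] low rim [ 0.607 -0.159  0.191]
62.778797067112315 [ 0.446 -0.769  0.457] low rim [ 0.603 -0.16   0.181]
74.47514636517698 [ 0.401 -0.876  0.268] low rim [ 0.597 -0.158  0.172]
85.56579965968072 [ 0.31  -0.948  0.077] low rim [ 0.591 -0.154  0.165]
95.78863478960737 [ 0.179 -0.979 -0.101] low rim [ 0.585 -0.149  0.159]
104.76984899410927 [ 0.019 -0.967 -0.255] low rim [ 0.58  -0.143  0.155]
111.99999999999999 [-0.161 -0.913 -0.375] low rim [ 0.577 -0.138  0.152]
```

>>> arm_command:
  moves: [-1,1,0,0,-0.01,0.03,0.1,-1,0,1,0,-0.02,0.04,0.1,-1,1,0,0,-0.01,0.03,0.11,-1,0,0,0,-0.01,0.04,0.1,-1,1,1,0,-0.02,0.03,0.1,-1,1,0,0,-0.01,0.03,0.1,-1,0,0,0,-0.02,0.04,0.1,-1,1,1,0,-0.01,0.03,0.1]

```text
clock: 13.22
tcp_pos: [0.5881, -0.1101, 0.1826]
orientation: [0.198, 0.098, 0.935, 0.277]
wrist_force: [-0.7, -0.4, -2.5]
finger_gap: 0.063
grip_force: 55.6
```

>>> arm_command:
  moves: [-1,0,0,0,-0.01,0.03,0.11,-1,1,0,0,-0.02,0.04,0.1,-1,1,1,0,-0.01,0.03,0.1,-1,0,0,0,-0.01,0.04,0.1,-1,1,0,0,-0.02,0.03,0.1,-1,1,1,0,-0.01,0.03,0.1,-1,0,0,0,-0.01,0.04,0.11,-1,1,0,0,-0.02,0.03,0.1]

```text
clock: 14.22
tcp_pos: [0.585, -0.1064, 0.1838]
orientation: [-0.047, 0.414, 0.82, 0.393]
wrist_force: [0.4, 0.1, -2.0]
finger_gap: 0.063
grip_force: 55.9
```

>>> arm_command:
  moves: [-1,0,1,-1,-0.01,0.03,0.1,-1,1,0,0,-0.02,0.04,0.1,-1,1,0,0,-0.01,0.03,0.1,-1,0,1,0,-0.01,0.04,0.11,-1,1,0,0,-0.02,0.03,0.1,-1,1,0,0,-0.01,0.03,0.1,-1,0,0,0,-0.01,0.04,0.1,-1,1,1,0,-0.02,0.03,0.1]

```text
clock: 15.22
tcp_pos: [0.5855, -0.1038, 0.1889]
orientation: [-0.281, 0.65, 0.555, 0.436]
wrist_force: [-0.0, -0.3, -0.8]
finger_gap: 0.0633
grip_force: 56.0
```

>>> arm_command:
  moves: [-1,0,0,0,0,0,0,-1,0,0,0,0,0,0,-1,0,0,0,0,0,0,-1,0,0,0,0,0,0]

```text
clock: 15.72
tcp_pos: [0.585, -0.1033, 0.1901]
orientation: [-0.28, 0.649, 0.557, 0.436]
wrist_force: [0.1, -0.3, -0.4]
finger_gap: 0.063
grip_force: 56.0
```

```bash
python3 - <<'E'
from h import *
s=get_state(); print(s['tcp_pos'],s['orientation'],s['joint_pos'],s['wrist_force'],s['finger_gap'])
w,_=read_camera('wrist');t,_=read_camera('top')
print([(r['point'],r['confidence']) for i in range(1,7) for r in recognise('top','ball1')] [:8])
t=cv2.resize(t[150:270,230:350],(400,400),interpolation=cv2.INTER_CUBIC)
w=cv2.resize(w,(400,300)); w=cv2.copyMakeBorder(w,0,100,0,0,0); cv2.imwrite('pics/p1.png',np.hstack([w,t]))
E
```

```text
[ 0.58500539 -0.10333709  0.1901344 ] [-0.28041365  0.64881637  0.55724949  0.4357505 ] [-0.74222552  0.71417285  0.10653807  1.66044634  0.92235145  0.62273012] [ 0.08449617 -0.28082513 -0.40590736] 0.0630112474318105
[]
```

View pics/p1.png

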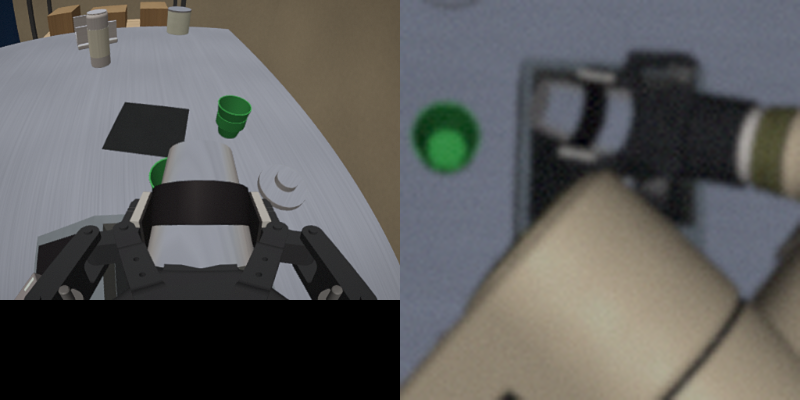

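The cup is tipped over the tub and the mat is clear. The wrist force dropped, which suggests it emptied. I'll rock it a little to be sure, then plan the return.

>>> arm_command:
  moves: [-1,0,0,0,0,0,0.15,-1,0,0,0,0,0,-0.15,-1,0,0,0,0,0,0.15,-1,0,0,0,0,0,-0.15,-1,0,0,0,0,0,0,-1,0,0,0,0,0,0,-1,0,0,0,0,0,0,-1,0,0,0,0,0,0]

```text
clock: 17.12
tcp_pos: [0.5849, -0.1034, 0.1898]
orientation: [-0.281, 0.649, 0.557, 0.436]
wrist_force: [0.6, -0.6, -0.9]
finger_gap: 0.0633
grip_force: 56.0
```

```bash
cat > v.py <<'E'
from h import *
from scipy.spatial.transform import Slerp
s=get_state(); q=s['joint_pos'];Q0=q2R(s['orientation']); off=.019
print(s['wrist_force'])
g=s['tcp_pos']-Q0.apply([0,0,off]); Qg=q2R([.365,-.452,.786,.212])
Qu=R.from_euler('z',np.radians(-30))*Qg
S=Slerp([0,1],R.concatenate([Q0,Qu])); ps=[];es=[]
ge=np.array([.5943,.1776,.0344])-Qg.apply([0,0,off])+[-.008,.01,0]
W=[(g,S,0),([.58,-.12,.25],S,18)]
W+=[(ge+[0,0,.18],Slerp([0,1],R.concatenate([Qu,Qg])),12),(ge+[0,0,.01],lambda t:Qg,6)]
for (a,_,_),(b,f,n) in zip(W,W[1:]):
    for t in np.linspace(0,1,n+1)[1:]:
        Q=f(t); p=np.array(a)*(1-t)+np.array(b)*t+Q.apply([0,0,off]); q,e=ik(p,Q,K,q); es.append(e); ps.append((p,Q))
print(max(es)); rows(ps,-1)
E
python3 v.py
```

```text
[ 0.62676901 -0.58259794 -0.88641427]
1.1136677562872679e-08
[-1,2,0,-1,0.02,-0.04,-0.14,-1,1,0,-2,0.02,-0.05,-0.13,-1,1,1,-1,0.02,-0.05,-0.14,-1,1,1,-2,0.01,-0.04,-0.13,-1,1,1,-2,0.02,-0.05,-0.14,-1,1,1,-2,0.02,-0.04,-0.13,-1,0,2,-2,0.02,-0.05,-0.14,-1,0,1,-2,0.01,-0.04,-0.14]
[-1,-1,2,-2,0.02,-0.04,-0.13,-1,0,2,-2,0.02,-0.05,-0.14,-1,-1,1,-3,0.02,-0.04,-0.13,-1,-2,1,-2,0.02,-0.05,-0.14,-1,-2,2,-2,0.02,-0.04,-0.14,-1,-2,1,-2,0.01,-0.05,-0.13,-1,-2,1,-2,0.02,-0.04,-0.14,-1,-3,0,-3,0.02,-0.05,-0.13]
[-1,-3,1,-2,0.02,-0.04,-0.14,-1,-2,0,-2,0.02,-0.05,-0.13,-1,-7,22,11,-0.04,0,-0.03,-1,-6,21,11,-0.03,0,-0.03,-1,-8,21,12,-0.03,0,-0.03,-1,-8,20,13,-0.04,0,-0.03,-1,-8,20,14,-0.03,0,-0.02,-1,-9,19,13,-0.03,0,-0.03]
[-1,-10,18,15,-0.04,0,-0.03,-1,-10,17,15,-0.03,0,-0.03,-1,-10,17,16,-0.03,0,-0.03,-1,-11,15,16,-0.04,0,-0.02,-1,-12,15,17,-0.03,0,-0.03,-1,-11,14,17,-0.03,0,-0.03,-1,22,0,18,0,0,0,-1,21,0,18,0,0,-0.0]
[-1,22,0,18,0,0,0,-1,22,0,18,0,0,0,-1,22,0,18,0,0,0,-1,21,0,19,0,0,-0.0]
```

>>> arm_command:
  moves: [-1,2,0,-1,0.02,-0.04,-0.14,-1,1,0,-2,0.02,-0.05,-0.13,-1,1,1,-1,0.02,-0.05,-0.14,-1,1,1,-2,0.01,-0.04,-0.13,-1,1,1,-2,0.02,-0.05,-0.14,-1,1,1,-2,0.02,-0.04,-0.13,-1,0,2,-2,0.02,-0.05,-0.14,-1,0,1,-2,0.01,-0.04,-0.14]

```text
clock: 18.12
tcp_pos: [0.5853, -0.108, 0.2077]
orientation: [0.041, 0.309, 0.878, 0.362]
wrist_force: [0.6, -0.0, -0.9]
finger_gap: 0.063
grip_force: 55.9
```

>>> arm_command:
  moves: [-1,-1,2,-2,0.02,-0.04,-0.13,-1,0,2,-2,0.02,-0.05,-0.14,-1,-1,1,-3,0.02,-0.04,-0.13,-1,-2,1,-2,0.02,-0.05,-0.14,-1,-2,2,-2,0.02,-0.04,-0.14,-1,-2,1,-2,0.01,-0.05,-0.13,-1,-2,1,-2,0.02,-0.04,-0.14,-1,-3,0,-3,0.02,-0.05,-0.13]

```text
clock: 19.12
tcp_pos: [0.5909, -0.1125, 0.2315]
orientation: [0.346, -0.125, 0.914, 0.17]
wrist_force: [0.6, 0.4, -1.5]
finger_gap: 0.0632
grip_force: 56.0
```

>>> arm_command:
  moves: [-1,-3,1,-2,0.02,-0.04,-0.14,-1,-2,0,-2,0.02,-0.05,-0.13,-1,-7,22,11,-0.04,0,-0.03,-1,-6,21,11,-0.03,0,-0.03,-1,-8,21,12,-0.03,0,-0.03,-1,-8,20,13,-0.04,0,-0.03,-1,-8,20,14,-0.03,0,-0.02,-1,-9,19,13,-0.03,0,-0.03]

```text
clock: 20.12
tcp_pos: [0.5887, 0.0401, 0.2258]
orientation: [0.39, -0.345, 0.838, 0.164]
wrist_force: [0.0, 0.2, -1.0]
finger_gap: 0.0632
grip_force: 56.0
```

>>> arm_command:
  moves: [-1,-10,18,15,-0.04,0,-0.03,-1,-10,17,15,-0.03,0,-0.03,-1,-10,17,16,-0.03,0,-0.03,-1,-11,15,16,-0.04,0,-0.02,-1,-12,15,17,-0.03,0,-0.03,-1,-11,14,17,-0.03,0,-0.03,-1,22,0,18,0,0,0,-1,21,0,18,0,0,0]

```text
clock: 21.12
tcp_pos: [0.586, 0.1897, 0.1576]
orientation: [0.367, -0.452, 0.785, 0.212]
wrist_force: [0.1, 0.7, -1.0]
finger_gap: 0.0632
grip_force: 56.0
```

```bash
cat > w.py <<'E'
from h import *
s=get_state(); print(s['clock'],s['wrist_force'],s['finger_gap'])
Q0=q2R(s['orientation']); Qg=q2R([.365,-.452,.786,.212]); tgt=np.array([.5943,.1776,.0344])+[-.008,.01,0]
print('to place', Q0.inv().apply(tgt-s['tcp_pos'])*1000,(Q0.inv()*Qg).as_rotvec(), s['tcp_pos']-tgt)
t,_=read_camera('top');a,_=read_camera('side')
t=cv2.resize(t[150:260,150:330],(540,330),interpolation=cv2.INTER_CUBIC)
a=cv2.resize(a[150:260,180:360],(540,330),interpolation=cv2.INTER_CUBIC)
cv2.imwrite('pics/p2.png',cv2.resize(np.vstack([t,a]),(490,600)))
E
python3 w.py
```

```text
21.125 [ 0.07328988  0.65934923 -0.9621644 ] 0.06317169152051447
to place [95.6446096  -1.44114672 77.62486277] [-0.00145829  0.00405741  0.00182632] [-0.00030509  0.00210957  0.12317079]
```

View pics/p2.png

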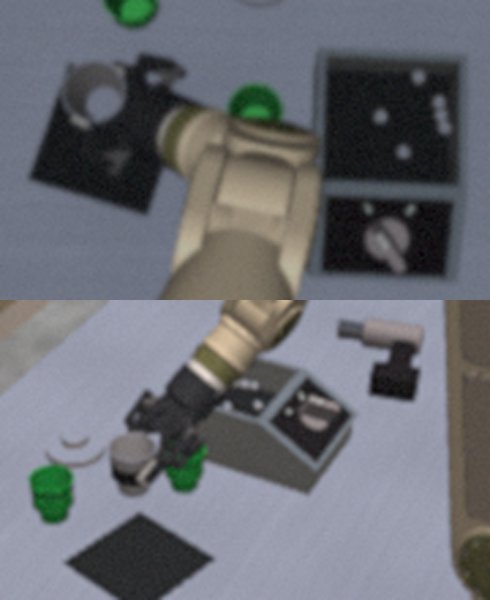

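All six balls are in the tub (three in a column near (441,115), plus (418,77), (380,117) and (403,152)), and the cup is empty above the mat. I'll lower it.

>>> arm_command:
  moves: [-1,20,0,16,0,0,0,-1,20,-1,16,0,0,0,-1,20,0,16,0,0,0,-1,18,-1,15,0,0,0,-1,9,0,7,0,0,0,-1,4,0,4,0,0,0,-1,2,0,2,0,0,0,-1,0,0,0,0,0,0]

```text
clock: 22.22
tcp_pos: [0.5878, 0.1857, 0.0384]
orientation: [0.368, -0.451, 0.785, 0.211]
wrist_force: [-0.6, 0.1, -1.0]
finger_gap: 0.0631
grip_force: 56.0
```

>>> arm_command:
  moves: [-1,1,0,1,0,0,0,-1,0,0,0,0,0,0]

```text
clock: 22.48
tcp_pos: [0.5876, 0.1857, 0.0368]
orientation: [0.368, -0.451, 0.785, 0.211]
wrist_force: [-0.5, 0.6, 0.1]
finger_gap: 0.063
grip_force: 56.0
```

>>> arm_command:
  moves: [-1,1,0,1,0,0,0,-1,0,0,0,0,0,0]

```text
clock: 22.72
tcp_pos: [0.5875, 0.1859, 0.035]
orientation: [0.368, -0.451, 0.785, 0.211]
wrist_force: [0.7, -0.3, -1.0]
finger_gap: 0.0632
grip_force: 56.0
```

>>> arm_command:
  moves: [-1,0,0,1,0,0,0,-1,1,0,0,0,0,0,-1,0,0,0,0,0,0]

```text
clock: 23.1
tcp_pos: [0.588, 0.1865, 0.0346]
orientation: [0.368, -0.451, 0.785, 0.212]
wrist_force: [-1.3, 0.5, 5.6]
finger_gap: 0.0632
grip_force: 56.1
```

>>> arm_command:
  moves: [1,0,0,0,0,0,0,1,0,0,0,0,0,0,1,0,0,0,0,0,0,1,0,0,0,0,0,0,1,-1,0,-8,0,0,0,1,-2,0,-12,0,0,0,1,-2,0,-15,0,0,0,1,-2,0,-15,0,0,0]

```text
clock: 24.1
tcp_pos: [0.5703, 0.1562, 0.0717]
orientation: [0.368, -0.451, 0.785, 0.211]
wrist_force: [-0.3, -1.0, -0.8]
finger_gap: 0.0856
grip_force: 0.0
```

>>> arm_command:
  moves: [1,-3,0,-18,0,0,0,1,-3,0,-20,0,0,0,1,-3,0,-20,0,0,0]

```text
clock: 24.48
tcp_pos: [0.5506, 0.1227, 0.116]
orientation: [0.368, -0.451, 0.785, 0.211]
wrist_force: [0.2, 0.4, -1.0]
finger_gap: 0.0854
grip_force: 0.0
```

```bash
cat > x.py <<'E'
from h import *
np.set_printoptions(precision=3,suppress=True)
im,P=cloud('wrist'); cv2.imwrite('pics/w5.png',im)
s=get_state(); q=s['joint_pos']; print(s['clock'],s['tcp_pos'],s['wrist_force'],s['finger_gap'],q)
c,P=cloud('top'); cv2.imwrite('pics/top5.png',c)
# knob pose estimate
yaw=np.radians(-1.8); C=np.array([.5695,-.1535,0]); Rp=R.from_euler('z',yaw)
n=np.array([-.5,0,np.sqrt(.75)]); up=np.array([np.sqrt(.75),0,.5])
G=C+Rp.apply(np.array([-.135,0,.081])+.034*n); print('grip',G)
zt=-n; xk=R.from_rotvec(.6*n).apply(up)   # bar direction, anticlockwise seen from outside
for sg in (1,-1):
    x=sg*xk; Q=Rp*R.from_matrix(np.column_stack([x,np.cross(zt,x),zt]))
    qa,e=ik(G+Q.apply([0,0,.019]),Q,K,[-.35,.1,-.8,.5,0,0]); Q2=Q*R.from_rotvec([0,0,1.2]); qb,e2=ik(G+Q2.apply([0,0,.019]),Q2,K,qa)
    print(sg,qa,e,qb,e2)
E
python3 x.py
```

```text
24.525 [0.551 0.122 0.118] [-0.365 -0.073  1.373] 0.0853806147165222 [-0.358  0.22  -0.699  0.448  0.859 -1.307]
grip [ 0.418 -0.149  0.11 ]
1 [-0.736 -0.141 -0.967  0.33   0.33   1.907] 8.256650268341478e-07 [-0.736 -0.141 -0.967  0.33   0.33   3.107] 1.1739369439192887e-07
-1 [-0.736 -0.141 -0.967  0.33   0.33  -1.234] 4.866996700292908e-12 [-0.736 -0.141 -0.967  0.33   0.33  -0.034] 1.3230077331512807e-08
```

```bash
cat >> x.py <<'E'
print('----')
for back in (.06,.08,.1):
    qh,e=ik(G+Q.apply([0,0,.019-back]),Q,K,qa); print(back,qh,e)
back=.075; tw=None
qh,e=ik(G+Q.apply([0,0,.019-back]),Q,K,qa); print(back,qh,e)
q1,e1=ik(s['tcp_pos']+[-.03,-.05,.13],R.from_euler('z',-.3)*q2R(s['orientation']),K,q); print(q1,e1)
ps=jpath(q,q1,5)+jpath(q1,qh,11); print(min(p[0][2] for p in ps)); rows(ps,1)
for p in ps: print(p[0],end=';')
E
sed -i "s/^im,P=cloud.*//;s/^c,P=cloud.*//" x.py; python3 x.py | sed -n '/----/,$p'
```

```text
----
0.06 [-0.806 -0.28  -0.907  0.552  0.357 -1.303] 2.5371795156072213e-11
0.08 [-0.832 -0.32  -0.883  0.626  0.367 -1.329] 1.0120745971688416e-09
0.1 [-0.859 -0.357 -0.856  0.7    0.377 -1.356] 1.387445121056264e-08
0.075 [-0.825 -0.311 -0.889  0.608  0.364 -1.322] 4.5439535078061776e-10
[-0.45  -0.152 -0.73   0.572  0.794 -1.013] 7.207729428855056e-11
0.14390591815174889
[1,-12,-4,-27,0.05,0,0.04,1,-14,-3,-26,0.04,0.01,0.04,1,-13,-1,-26,0.05,0,0.03,1,-12,0,-25,0.04,-0.01,0.04,1,-11,1,-25,0.05,0,0.04,1,20,-12,-9,0.04,0.04,0,1,21,-12,-9,0.05,0.03,0,1,21,-11,-9,0.04,0.04,-0.01]
[1,21,-10,-7,0.03,0.04,0,1,23,-10,-8,0.04,0.04,0,1,22,-8,-6,0.03,0.05,0,1,23,-7,-6,0.04,0.04,0,1,24,-7,-6,0.02,0.04,0,1,23,-5,-5,0.03,0.05,0.01,1,24,-5,-4,0.03,0.05,0,1,24,-4,-3,0.02,0.04,0.0]
[0.549 0.108 0.144];[0.545 0.098 0.171];[0.539 0.088 0.198];[0.531 0.08  0.223];[0.522 0.072 0.247];[0.516 0.049 0.238];[0.508 0.027 0.229];[0.499 0.005 0.22 ];[ 0.489 -0.017  0.212];[ 0.478 -0.038  0.204];[ 0.466 -0.058  0.195];[ 0.453 -0.078  0.188];[ 0.438 -0.097  0.18 ];[ 0.423 -0.115  0.173];[ 0.407 -0.132  0.166];[ 0.39  -0.148  0.159];
```

>>> arm_command:
  moves: [1,-12,-4,-27,0.05,0,0.04,1,-14,-3,-26,0.04,0.01,0.04,1,-13,-1,-26,0.05,0,0.03,1,-12,0,-25,0.04,-0.01,0.04,1,-11,1,-25,0.05,0,0.04,1,20,-12,-9,0.04,0.04,0,1,21,-12,-9,0.05,0.03,0,1,21,-11,-9,0.04,0.04,-0.01]

```text
clock: 25.58
tcp_pos: [0.4976, 0.005, 0.2171]
orientation: [0.369, -0.315, 0.871, 0.077]
wrist_force: [0.6, 0.3, -0.6]
finger_gap: 0.0853
grip_force: 0.0
```

>>> arm_command:
  moves: [1,21,-10,-7,0.03,0.04,0,1,23,-10,-8,0.04,0.04,0,1,22,-8,-6,0.03,0.05,0,1,23,-7,-6,0.04,0.04,0,1,24,-7,-6,0.02,0.04,0,1,23,-5,-5,0.03,0.05,0.01,1,24,-5,-4,0.03,0.05,0,1,24,-4,-3,0.02,0.04,0]

```text
clock: 26.58
tcp_pos: [0.3888, -0.1478, 0.1563]
orientation: [0.246, -0.271, 0.927, -0.08]
wrist_force: [-0.6, 0.8, -0.1]
finger_gap: 0.0851
grip_force: 0.0
```

>>> arm_command:
  moves: [1,0,0,0,0,0,0]

```text
clock: 26.7
tcp_pos: [0.3889, -0.1474, 0.1562]
orientation: [0.247, -0.271, 0.927, -0.08]
wrist_force: [0.4, -0.6, 0.4]
finger_gap: 0.0854
grip_force: 0.0
```

```bash
cat > y.py <<'E'
from h import *
np.set_printoptions(precision=4,suppress=True)
im,P=cloud('wrist'); s=get_state(); print(s['clock'],s['tcp_pos'],s['joint_pos'])
yaw=np.radians(-1.8); C=np.array([.5695,-.1535,0]); Rp=R.from_euler('z',yaw)
n=np.array([-.5,0,np.sqrt(.75)]); up=np.array([np.sqrt(.75),0,.5]); G=C+Rp.apply(np.array([-.135,0,.081])+.034*n)
# points in knob panel frame (up, left, n)
M=np.column_stack([up,np.cross(n,up),n]); L=Rp.inv().apply((P-G).reshape(-1,3))@M; L[:,2]+=.034
ok=~np.isnan(L).any(1); L=L[ok]
pan=L[(abs(L[:,0])<.045)&(abs(L[:,1])<.07)&(abs(L[:,2])<.006)&(np.hypot(L[:,0],L[:,1])>.032)]
if len(pan)>20:
    A=np.c_[pan[:,:2],np.ones(len(pan))]; print('panel plane',len(pan),np.linalg.lstsq(A,pan[:,2],rcond=None)[0])
for lo,hi in((.041,.05),(.02,.05)):
    T=L[(np.hypot(L[:,0],L[:,1])<.04)&(L[:,2]>lo)&(L[:,2]<hi)]
    r=cv2.minAreaRect((T[:,:2]*1000).astype(np.float32)); print('bar',len(T),T.mean(0),np.median(T[:,2]),r)
    w,V=np.linalg.eigh(np.cov(T[:,:2].T)); v=V[:,1]; print('bar angle rad (acw from up)',np.arctan(v[1]/v[0]))
Q0=q2R(s['orientation']); d=G-s['tcp_pos']; print('nominal: tool mm to grip', Q0.inv().apply(d)*1000+[0,0,19])
zt=-n;x=-R.from_rotvec(.6*n).apply(up);Q=Rp*R.from_matrix(np.column_stack([x,np.cross(zt,x),zt])); print((Q0.inv()*Q).as_rotvec())
t,_=read_camera('top'); t=cv2.resize(t[140:260,150:340],(600,380),interpolation=cv2.INTER_CUBIC)
cv2.imwrite('pics/p3.png',np.vstack([cv2.resize(im,(600,450))[230:450],t]))
E
python3 y.py
```

```text
26.75 [ 0.3895 -0.1472  0.1567] [-0.8315 -0.3084 -0.8956  0.601   0.3702 -1.3281]
panel plane 11924 [-0.0003 -0.0009 -0.0005]
bar 1415 [-0.0014 -0.0039  0.0425] 0.04245292996214254 ((0.1809101104736328, -3.2552738189697266), (56.068111419677734, 13.587474822998047), 34.61288833618164)
bar angle rad (acw from up) 0.601404573960461
bar 1620 [-0.0034 -0.0055  0.0413] 0.042317855072517806 ((0.07405281066894531, -3.290508270263672), (56.22953796386719, 13.76462459564209), 34.322505950927734)
bar angle rad (acw from up) 0.6004560323425014
nominal: tool mm to grip [-0.5024 -1.2216 73.0853]
[ 0.0006  0.0033 -0.0002]
```

View pics/p3.png

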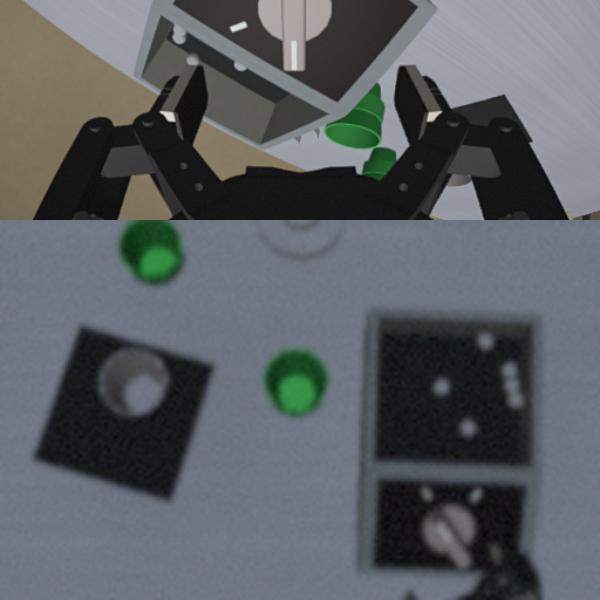

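Bottom: the cup stands upright on the mat at (133,382), there are six balls in the tub, and the knob is at stop. Top: the bar at (293,40) is centred between the fingers, about 3 mm off. Approaching the knob.

>>> arm_command:
  moves: [1,1,-4,12,0,0,0,1,0,0,14,0,0,0,1,0,0,14,0,0,0,1,0,0,14,0,0,0,1,0,0,12,0,0,0,1,0,0,5,0,0,0]

```text
clock: 27.55
tcp_pos: [0.4269, -0.1514, 0.0959]
orientation: [0.247, -0.272, 0.926, -0.079]
wrist_force: [0.7, 0.0, 0.2]
finger_gap: 0.0851
grip_force: 0.0
```

```bash
python3 - <<'E'
from h import *
np.set_printoptions(precision=4,suppress=True)
s=get_state(); yaw=np.radians(-1.8); C=np.array([.5695,-.1535,0]); Rp=R.from_euler('z',yaw)
n=np.array([-.5,0,np.sqrt(.75)]); up=np.array([np.sqrt(.75),0,.5]); left=np.cross(n,up)
G=C+Rp.apply(np.array([-.135,0,.081])+.034*n-.0033*left+.0002*up); Q0=q2R(s['orientation'])
print(s['joint_pos'],Q0.inv().apply(G-s['tcp_pos'])*1000+[0,0,19])
zt=-n;x=-R.from_rotvec(.6*n).apply(up);Q=Rp*R.from_matrix(np.column_stack([x,np.cross(zt,x),zt])); print((Q0.inv()*Q).as_rotvec())
E
```

```text
[-0.7492 -0.14   -0.9624  0.3387  0.3393 -1.2496] [ 1.0015 -0.317   1.6403]
[0.0018 0.0038 0.002 ]
```

>>> arm_command:
  moves: [-1,1,0,0,0,0,0,-1,0,0,0,0,0,0,-1,0,0,0,0,0,0,-1,0,0,0,0,0,0,-1,0,0,0,0,0,0,-1,0,0,0,0,0,0,-1,0,0,0,0,0,0,-1,0,0,0,0,0,0]
  newtons: 60

```text
clock: 28.55
tcp_pos: [0.4256, -0.1521, 0.0963]
orientation: [0.248, -0.272, 0.927, -0.08]
wrist_force: [-5.8, 2.5, 6.6]
finger_gap: 0.0132
grip_force: 59.9
```

Gripped. Turning clockwise, which is positive about the tool z.

>>> arm_command:
  moves: [-1,0,0,0,0,0,0.12,-1,0,0,0,0,0,0.12,-1,0,0,0,0,0,0.12,-1,0,0,0,0,0,0.12,-1,0,0,0,0,0,0.12,-1,0,0,0,0,0,0.12]

```text
clock: 29.3
tcp_pos: [0.4255, -0.1517, 0.0962]
orientation: [0.26, 0.074, 0.963, 0.014]
wrist_force: [-6.0, 4.0, 7.9]
finger_gap: 0.0129
grip_force: 60.1
```

>>> arm_command:
  moves: [-1,0,0,0,0,0,0.12,-1,0,0,0,0,0,0.12,-1,0,0,0,0,0,0.1,-1,0,0,0,0,0,0.1,-1,0,0,0,0,0,0.03,-1,0,0,0,0,0,0]

```text
clock: 30.05
tcp_pos: [0.4256, -0.1515, 0.0963]
orientation: [0.25, 0.294, 0.92, 0.073]
wrist_force: [-5.0, 5.3, 8.6]
finger_gap: 0.0131
grip_force: 60.1
```

```bash
python3 - <<'E'
from h import *
s=get_state();Q0=q2R(s['orientation']); print(s['joint_pos'],s['ft_torque'],s['wrist_force'],s['finger_gap'],(q2R([.248,-.272,.927,-.08]).inv()*Q0).as_rotvec())
E
```

```text
[-0.75325262 -0.14332491 -0.9639162   0.34132436  0.3417376  -0.062469  ] [0.60266208 0.60406551 0.1761812 ] [-4.98188014  5.31820291  8.64686351] 0.013147343355041204 [-1.72219084e-03  3.15241582e-04  1.19051642e+00]
```

Turned by 1.19 rad. Releasing and backing out.

>>> arm_command:
  moves: [1,0,0,0,0,0,0,1,0,0,0,0,0,0,1,0,0,0,0,0,0,1,0,0,0,0,0,0,1,0,0,0,0,0,0,1,0,0,-10,0,0,0,1,0,0,-20,0,0,0,1,0,0,-20,0,0,0]

```text
clock: 31.05
tcp_pos: [0.4002, -0.1516, 0.14]
orientation: [0.25, 0.294, 0.92, 0.073]
wrist_force: [-0.5, -0.5, -0.8]
finger_gap: 0.0857
grip_force: 0.0
```

>>> arm_command:
  moves: [1,0,0,-25,0,0,0,1,0,0,-25,0,0,0,1,0,0,0,0,0,0]

```text
clock: 31.42
tcp_pos: [0.376, -0.1523, 0.1847]
orientation: [0.252, 0.294, 0.919, 0.071]
wrist_force: [0.3, -0.6, -0.0]
finger_gap: 0.0856
grip_force: 0.0
```

```bash
python3 y.py | grep -v nominal
```

```text
31.475 [ 0.3759 -0.1519  0.1835] [-0.8821 -0.3565 -0.8503  0.7097  0.3884 -0.1894]
panel plane 9862 [ 0.0005 -0.001  -0.0004]
bar 1107 [-0.0013 -0.0021  0.0425] 0.042536978491872414 ((-0.45096588134765625, -2.655366897583008), (13.796594619750977, 54.75292205810547), 55.729766845703125)
bar angle rad (acw from up) -0.6012674636349987
bar 1272 [-0.0031 -0.0009  0.0415] 0.04241652726346594 ((-0.43735694885253906, -2.566020965576172), (14.007966041564941, 54.82175064086914), 55.77336883544922)
bar angle rad (acw from up) -0.6044148918772752
[-0.0001  0.0048 -1.1883]
```

View pics/p3.png

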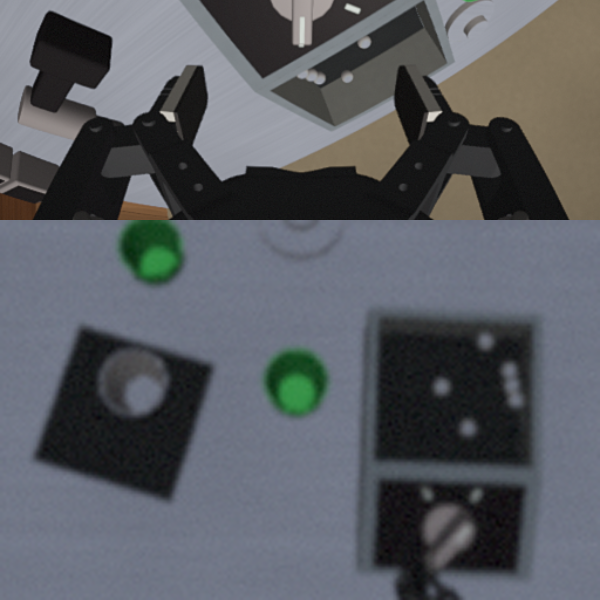

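The knob reads −0.60 rad, which is the run position. Six balls are in the tub, the cup stands empty on its mat, and the gripper is clear of everything.

```bash
python3 -c "from workcell import *; print(hand_in())"
```

```text
the job is handed in; nothing more can be done
None
```

I poured all six balls into the tub, stood the empty cup upright on its mat and let go of it, then turned the knob to run, and handed the job in at about 31.5 s on the robot clock; the result was not reported back.

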